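Cover the modules, free the sagging bolt and hold the guard gate ajar

TASK

The test guard is about to be opened, so first slide the dust cover fully home over the camera modules in the black tray. Then draw the gate's sagging bolt by its red knob, lifting it over the bent-up lip of the keeper as you pull instead of forcing it, and pull the spring-closed gate towards you until it stands about a hand's breadth (some 8 cm) ajar. Finish there, still holding the gate ajar by the knob, and leave everything else on the bench where it is.

Things in the scene. Friction and masses are not known exactly. Their poses are not given: they have to be found in the camera images.
- tray: Black plastic module tray, fixed to the bench: 130 mm along its x, 270 mm along its y, 50 mm tall; origin at the centre of its underside. The open compartment with two camera modules is its +y half; the -y half is decked over, and the cover parks there. The cover runs in grooves along the tray's y.
- cover (a joint): How far the tray's pale grey sliding cover (116 x 128 x 4 mm, top face 44 mm above the bench) is open, m: 0 = fully home over the compartment, against its stop; 0.125 = wide open. It closes by moving in the tray's +y direction, slides with about 1.2 N and stays where it is left.
- cover_grip (a point): Centre of the top edge of the cover's blue pull rib, 70 mm above the bench. The rib stands 26 mm up from the cover, is 12 mm thick along the tray's y and 60 mm long along the tray's x; it moves with the cover.
- guard: Half-height machine guard of the test nest, fixed to the bench: grey base 310 mm (x) by 360 mm (y), aluminium posts and clear panels, 200 mm tall, open above; origin at the centre of its underside. Its front, with the gate, looks along its -x. A camera column inside, on its -y side, stands 230 mm tall.
- gate (a joint): Angle of the front gate, rad: 0 = shut. It grows as the gate swings out of the guard (its free edge moving along the guard's -x). A spring pulls it shut with 0.4 N m at 0 and 0.64 N m at 0.3. While bolted it moves no more than about 0.01.
- gate_hinge (a point): Point on the gate's upright hinge axis at the level of its top edge (200 mm above the bench), at the guard's front, at its -y end: in the guard's frame x -140 mm, y -137 mm.
- gate_edge (a point): Top outer corner of the gate's free edge (200 mm above the bench), 270 mm from the hinge axis; it moves with the gate. At 0.3 rad it stands 80 mm out from the latch post.
- gate_leaf: The gate itself: aluminium frame 20 mm thick with a clear panel, 266 mm wide, top edge 200 mm above the bench, with the barrel bolt on the outside of its top rail. Origin on the hinge axis, 20 mm above the bench; its x points into the guard and its y along the gate towards the free edge.
- bolt (a joint): How far the bolt is drawn, m: about 0 = shot, its thick nose sitting in the keeper; 0.045 = fully drawn, at its stop. It is drawn along the gate's -y, towards the hinge. The nose is clear of the keeper from 0.027 on. Drag about 0.6 N.
- bolt_lift (a joint): How far the bolt is lifted in its worn guides, m: 0 = sagged (it falls back by its own weight, about 1.2 to 2.4 N), 0.014 = topmost. Sagged, the nose (26 mm across, 14 mm long, on a 9 mm rod) hooks behind the keeper's lip; it passes over the lip when lifted more than 0.007 and has to stay lifted while it is drawn from about 0.007 to 0.028.
- bolt_rod: The bolt: steel rod along the gate's y, 20 mm in front of the gate's face, 180 mm above the bench when sagged, with the thick nose at its +y end and an upright stem with the red knob. Origin on the rod's axis below the knob, axes as the gate's.
- bolt_knob (a point): Centre of the red knob: an upright cylinder 22 mm across and 32 mm tall, centre 55 mm above the rod's axis (235 mm above the bench when sagged), so that its underside stands 19 mm above the gate's top edge. When shot it is 212 mm from the hinge along the gate and 20 mm in front of the gate's face. It can be gripped from above with the fingers either way round, and turned in the fingers.
- keeper: Brass-coloured keeper on the guard's latch post, beyond the gate's free edge: an open-topped J bracket, 30 mm long, with a strap in front of the nose (top edge 12 mm above the origin) and, at its mouth, a bent-up lip that the nose has to be lifted over. Fixed to the guard; origin on the post's face at the mouth, level with the sagged rod's axis; axes as the guard's.
- module_a: Bystander: camera module in the tray; origin at the centre of its underside. Leave it where it is. Board 52 x 34 mm, 15 mm tall.
- module_b: Bystander: other camera module in the tray; origin at the centre of its underside. Leave it where it is. Board 52 x 34 mm, 15 mm tall.
- module_c: Bystander: camera module lying on the bench; origin at the centre of its underside. Leave it where it is. Board 52 x 34 mm, 15 mm tall.
- driver: Bystander: small yellow-handled screwdriver; origin at the centre of its underside. Leave it where it is.
- jar: Bystander: clear screw jar, blue cap, 48 mm across, 60 mm tall; origin at the centre of its underside. Leave it where it is.
- tape: Bystander: roll of yellow tape, 80 mm across, 18 mm tall; origin at the centre of its underside. Leave it where it is.
- flask: Bystander: white bottle, blue cap, 56 mm across, 150 mm tall; origin at the centre of its underside. Leave it where it is.

How it is judged:
By the outcome, as a careful person would: the job done as asked, in the order asked, and still so for the second after the job is handed in, while the arm keeps its last pose, push and grip.
It also fails if it takes over 58 s, if anything falls off the work surface, if the arm or the gripper's body presses on something with over 40 N, if the wrist force passes 120 N, or if a joint passes its speed limit or range.

ROBOT

A 7-joint arm with a two-finger parallel gripper is mounted at the origin on the work surface. World frame = base frame: x ahead of the robot, y to its left, z up, the work surface at z = 0. Lengths are in m, angles in rad, forces in N, time in s.
With the tool pointing down it reaches from about 0.4 to 0.85 m from the base axis. Payload 10.4 kg.
Tool frame: the origin (TCP) lies at the very end of the fingers, on their centre line; the grasp point (between the pads) lies 19 mm behind it (manip.pinch_z is the distance from the TCP to the grasp point, in m); z points along the fingers, y is the line along which they close (so a half turn about z gives the same grasp; the last joint's range is limited). The gripper opens to 85 mm and grips with 20 to 120 N. Pads are 22 mm wide; open, the fingers measure 114 mm over their backs; the gripper's body (76 mm by 85 mm) begins 54 mm behind the grasp point. The pads swing forward as they close: fully open they stand 13 mm farther back than shut.
Start: joints at [-1.243, 0.332, -0.065, 1.46, 0.022, 1.35, -0.088], TCP at [0.215, 0.587, 0.231] pointing down, gripper open.
Joint ranges: [-2.6, 2.6], [-0.5, 2.12], [-1.47, 1.34], [0.16, 2.42], [-1.27, 4.41], [0.06, 2.06], [-2.6, 2.6]. Speed limits (rad/s): [2.22, 2.22, 2.79, 2.79, 3.14, 3.14, 3.14].

INTERFACE

Orientations are given as a unit quaternion [x, y, z, w].
In Python, from workcell import manip gives the robot as it stands. The module is installed in compiled form; this text tells all that it offers.
- The arm moves only by the shell command python3 -m creep 'ROWS' [OPENING] [FORCE]. ROWS is a JSON object of lists of equal length, an entry for each row: "slide": the shift along the tool's x, y, z in m, a list of three; "twist": the turn about the tool's z in degrees. A call has 1 to 8 rows; each row shifts and turns the commanded pose from where the row before left it, along the tool's axes as they then stand; what a row does not reach is not made up. A row lasts 1/8 s, in which the tool goes at most 62.5 mm and 10.7 degrees, less where a joint would pass 70% of its speed; a pose out of reach is approached as far as the arm can. A call with a gripper value outside its range is refused whole. OPENING is the opening in per cent of the stroke, from 0 (shut) to 100 (fully open), set as the call begins (- or left out, the last holds). The fingers move at their own pace and stop on an object; FORCE is the grip in N (left out, the last holds). Time passes only in rows, so rows that do not move let the fingers close. It gives the time, the measured TCP pose, the force, the opening and the grip force at its end, in the units of the state.
- manip.get_obs(): the state, without advancing time (a new reading comes with each control period).
- manip.camera(name): name is "scene" or "side" or "wrist"; returns (picture, depth): 420x560x3 uint8, blue, green, red; 420x560 float32, m along the optical axis (not along the pixel's ray), 0 where there is no reading.
- manip.camera_params(name): a dict with "intrinsics" (3x3 intrinsics, pixels), "R" (3x3) and "t" (3): a world point X has camera coordinates R X + t. Camera axes: x right, y down, z forward; pixel columns grow to the right and rows downward; lengths in m; the calibration is good to about 2 mm. A picture is of the moment at which its call begins: read the wrist's pose just before it. camera_params takes no time and is no camera call; for the wrist camera it gives the pose at the moment of the call.
- manip.hand_in(): hands the job in; it is judged then, once.
The state is a dict: "clock": time; "joint_pos": joint angles; "joint_velocities": joint speeds; "tau": joint torques, N m; "position": TCP position; "ee_rot": TCP orientation; "ft_force": force on the tool from outside, world axes, zero at the start; "torque": the same for the moment, N m; "grip_width": opening from 0.0 (shut) to 1.0 (fully open); "grasp_force": force on a finger pad.
Only numpy, scipy, OpenCV 4.12 (cv2) and the standard library are available. Lean on these libraries where they do the work, as an engineer would, in place of code of your own. Each camera call takes 0.05 s, during which the arm holds its last target. There are 200 camera calls.

## Working session

There is one attempt and no reset: what is moved stays moved. The work goes in short steps, Python scripts to look and compute and a shell command to move; the robot and the scene stay as the last step left them, time stands still between calls to the robot, and variables do not carry over. Pictures are saved under pics/ and viewed, at most 10 in all, crops included, and the job is handed in when it is done.

```bash
mkdir -p pics; python3 - <<'E'
from workcell import manip
import cv2,numpy as np
for n in("scene","side"):
    p,d=manip.camera(n); cv2.imwrite(f"pics/{n}0.png",p); np.savez(f"pics/{n}0.npz",d=d,**manip.camera_params(n))
o=manip.get_obs(); print(o['clock'],o['position'],o['ee_rot'],o['grip_width'],manip.pinch_z)
E
```

```text
0.1 [0.21464514 0.58665    0.23062574] [ 1.74467114e-01  9.84662809e-01 -6.11288709e-04 -6.54232154e-05] 1.0004674839762584 0.0187
```

View pics/scene0.png

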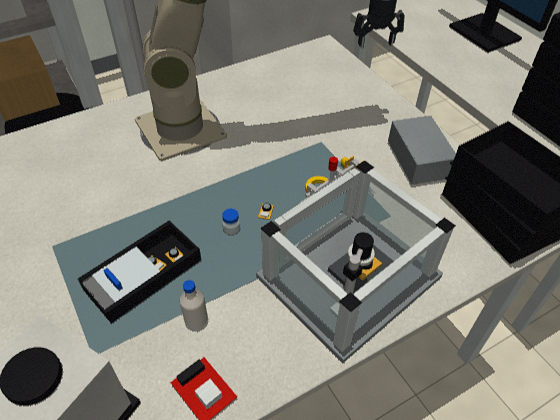

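View pics/side0.png

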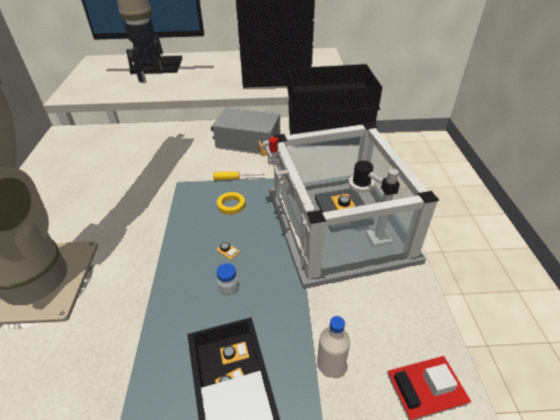

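Scene view: cover rib about (113,278), tray corners about (80,280), (167,222), (200,253), (113,320), red knob about (333,163), guard post tops (270,229), (364,168), (446,226), (348,300). Side view: knob about (273,145). Next I take enlarged crops and project points.

```bash
cat > h.py <<'E'
import numpy as np,cv2
def load(n):
    z=np.load(f"pics/{n}.npz"); return z['d'],z['intrinsics'],z['R'],z['t']
def ray(n,u,v):
    d,K,R,t=load(n); c=-R.T@t; return c,R.T@np.linalg.inv(K)@np.array([u,v,1.])
def atz(n,u,v,z):
    c,r=ray(n,u,v); return c+r*(z-c[2])/r[2]
def cloud(n):
    d,K,R,t=load(n); v,u=np.mgrid[:420,:560]
    p=np.stack([u,v,np.ones_like(u)],-1)@np.linalg.inv(K).T*d[...,None]
    return (p-t)@R
E
python3 - <<'E'
from h import *
np.set_printoptions(precision=4,suppress=True)
for n in("scene0","side0"):
    im=cv2.imread(f"pics/{n}.png");P=cloud(n);b,g,r=[im[...,i].astype(int) for i in range(3)]
    z=P[...,2]; ok=load(n)[0]>0
    for nm,m in(("red",(r>130)&(g<60)&(b<60)&(z>.2)&(z<.27)),("blue",(b>110)&(r<60)&(z>.045)&(z<.08))):
        m&=ok; k,l,s,c=cv2.connectedComponentsWithStats(m.astype('uint8'))
        for i in range(1,k):
            if s[i,4]>15:
                q=P[l==i]; print(n,nm,c[i],s[i,4],np.median(q,0),q.min(0),q.max(0))
                if nm=="blue":
                    t=q[q[:,2]>np.percentile(q[:,2],50)]; rr=cv2.minAreaRect((t[:,:2]*1000).astype('float32'));print(rr)
s=cv2.imread("pics/scene0.png");a=cv2.resize(s[210:330,70:210],None,fx=4,fy=4,interpolation=2)[:, :560];
b=cv2.resize(s[145:285,250:400],None,fx=4,fy=4,interpolation=2)
cv2.imwrite("pics/c1.png",a);cv2.imwrite("pics/c2.png",b)
E
```

```text
scene0 red [333.2895 159.3684] 38 [0.5812 0.1841 0.2479] [0.5721 0.1753 0.2442] [0.5903 0.1938 0.252 ]
scene0 blue [229.8487 214.4079] 152 [ 0.4621 -0.0456  0.0577] [ 0.44   -0.0658  0.053 ] [ 0.4825 -0.0252  0.0656]
((463.3882751464844, -45.70711135864258), (37.2224235534668, 39.01144027709961), 64.33903503417969)
scene0 blue [111.6087 276.4674] 92 [ 0.507  -0.3803  0.068 ] [ 0.4777 -0.3909  0.0613] [ 0.5322 -0.37    0.0718]
((505.3072814941406, -380.81024169921875), (56.03228759765625, 10.074030876159668), 13.931352615356445)
side0 red [273.2308 139.5128] 39 [0.5786 0.182  0.2506] [0.5692 0.175  0.2471] [0.588  0.1938 0.2533]
side0 blue [225.5041 271.9878] 246 [ 0.4598 -0.0491  0.0595] [ 0.4397 -0.0655  0.0453] [ 0.4807 -0.0257  0.0635]
((459.0135498046875, -45.47443771362305), (36.924495697021484, 38.499053955078125), 70.97068786621094)
```

View pics/c1.png

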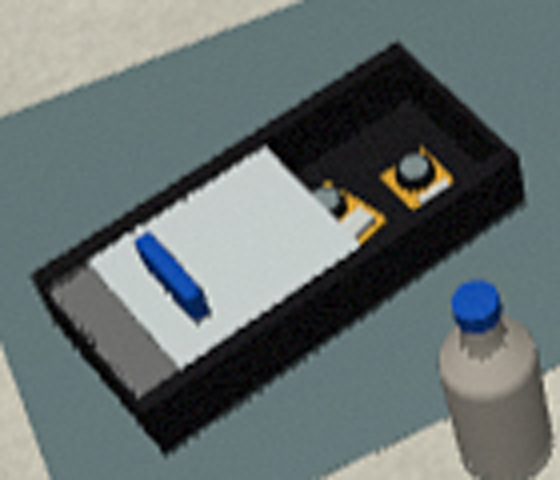

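View pics/c2.png

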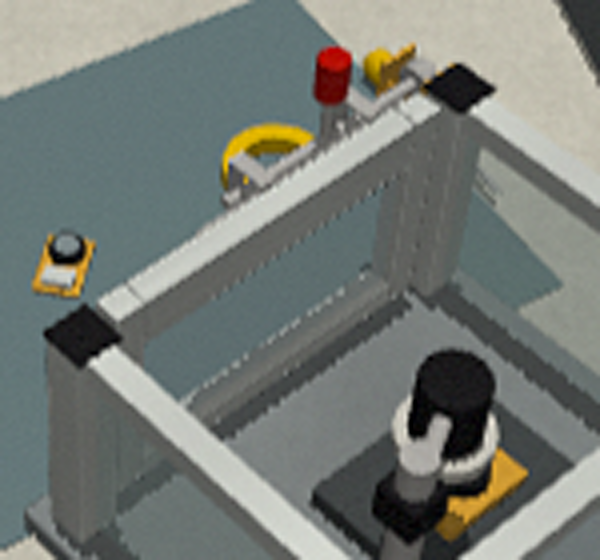

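Crop 1 shows the cover about 3/4 open; rib at c1 (140-205, 240-310), tray top corners at c1 (36,277), (397,43), (520,155). Crop 2 shows the knob top at c2 (333,55), hinge-side post cap at (83,335) and latch post cap at (460,87), keeper at (395,65).

```bash
python3 - <<'E'
from h import *
np.set_printoptions(precision=4,suppress=True)
f=lambda u,v,z,o,n="scene0":atz(n,u/4+o[0],v/4+o[1],z)[:2]
o=(70,210)
A,B,C=f(36,277,.05,o),f(397,43,.05,o),f(520,155,.05,o)
print("tray",A,B,C,np.linalg.norm(B-A),np.linalg.norm(C-B),np.degrees(np.arctan2(*(B-A)[::-1])),np.degrees(np.arctan2(*(C-B)[::-1])))
e1,e2=f(147,237,.07,o),f(200,297,.07,o);print("rib ends",e1,e2,np.linalg.norm(e1-e2),(e1+e2)/2,np.degrees(np.arctan2(*(e2-e1)[::-1])))
o=(250,145)
H,L=f(83,335,.2,o),f(460,87,.2,o);print("posts",H,L,np.linalg.norm(H-L),np.degrees(np.arctan2(*(L-H)[::-1])))
print("knob top",f(333,55,.251,o))
# gate top rail direction: outer edge line
print("rail",f(105,297,.2,o),f(413,103,.2,o))
P=cloud("scene0");z=P[...,2]
m=(abs(z-.2)<.006)&(P[...,0]>.45)&(P[...,0]<1)&(P[...,1]>-.3)&(P[...,1]<.4)
q=P[m][:,:2];print(len(q),cv2.minAreaRect((q*1000).astype('float32')))
E
```

```text
tray [ 0.4614 -0.4503] [ 0.3966 -0.1919] [ 0.5212 -0.1597] 0.26646540225608195 0.12872592137083005 104.08897386077557 14.454652851314831
rib ends [ 0.4819 -0.3837] [ 0.5387 -0.3701] 0.05834572331088129 [ 0.5103 -0.3769] 13.41154339765949
posts [ 0.6597 -0.0321] [0.6018 0.2713] 0.3088789176557826 100.80361343177113
knob top [0.5815 0.184 ]
rail [ 0.6415 -0.0075] [0.599  0.2373]
4076 ((737.3489379882812, 140.779052734375), (311.2590026855469, 346.55535888671875), 10.992847442626953)
```

Tray yaw is about 14.2° and guard yaw about 10.9°. The knob is at (0.580, 0.183) and the rib centre at about (0.508, -0.379). Sizes check: tray 266x129 mm, rib 58 mm. Moving now: lift and twist, then over to the rib.

```bash
python3 -m creep '{"slide":[[0,0,-0.02],[0,0,-0.02],[0,0,-0.02],[0,0,-0.01]],"twist":[-8.6,-8.6,-8.6,-8.5]}' 50 30
python3 -m creep '{"slide":[[-0.0104,-0.0426,0],[-0.0104,-0.0426,0],[-0.0104,-0.0426,0],[-0.0104,-0.0426,0],[-0.0104,-0.0426,0],[-0.0104,-0.0426,0],[-0.0104,-0.0426,0],[-0.0104,-0.0426,0]],"twist":[0,0,0,0,0,0,0,0]}'
```

```text
clock: 0.6
position: [0.2148, 0.5871, 0.3021]
ee_rot: [-0.126, 0.992, 0.0, 0.0]
ft_force: [-0.3, 0.3, 0.7]
grip_width: 0.505
grasp_force: 0.0
clock: 1.6
position: [0.3794, 0.2755, 0.3011]
ee_rot: [-0.124, 0.992, -0.0, -0.0]
ft_force: [1.6, 0.7, -0.3]
grip_width: 0.498
grasp_force: 0.0
```

```bash
python3 -m creep '{"slide":[[0.0025,-0.0476,0],[0.0025,-0.0476,0],[0.0025,-0.0476,0],[0.0025,-0.0476,0],[0.0025,-0.0476,0],[0.0025,-0.0476,0],[0.0025,-0.0476,0]],"twist":[0,0,0,0,0,0,0]}'
python3 -m creep '{"slide":[[0.0025,-0.0476,0],[0.0025,-0.0476,0],[0.0025,-0.0476,0],[0.0025,-0.0476,0],[0.0025,-0.0476,0],[0.0025,-0.0476,0],[0.0025,-0.0476,0],[0,0,0.03]],"twist":[0,0,0,0,0,0,0,0]}'
python3 - <<'E'
from workcell import manip
import cv2,numpy as np
o=manip.get_obs();c=manip.camera_params("wrist")
p,d=manip.camera("wrist"); cv2.imwrite("pics/w1.png",p); np.savez("pics/w1.npz",d=d,**c)
print(o['position'],o['joint_pos'])
E
```

```text
clock: 2.48
position: [0.4437, -0.0519, 0.3012]
ee_rot: [-0.124, 0.992, 0.0, -0.0]
ft_force: [0.8, 0.2, -0.3]
grip_width: 0.501
grasp_force: 0.0
clock: 3.48
position: [0.5076, -0.3825, 0.2714]
ee_rot: [-0.12, 0.993, -0.002, -0.0]
ft_force: [0.3, 0.5, -0.5]
grip_width: 0.499
grasp_force: 0.0
[ 0.50755473 -0.38248788  0.27141386] [-0.00627891  0.41108344  0.79735349  1.40678898 -0.28965149  1.44205391
  2.5973316 ]
```

View pics/w1.png

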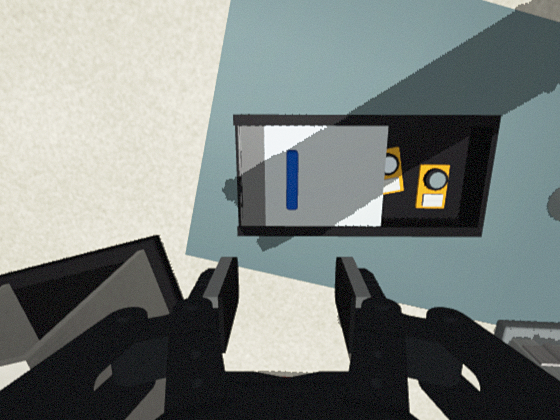

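The wrist view shows the rib upright at (292,150)–(292,210), so it is square to the fingers; the tray spans (235,115)–(500,117). Joint 7 is at its range limit, so I'll take the half turn of the same grasp.

```bash
python3 - <<'E'
from h import *
np.set_printoptions(precision=4,suppress=True)
a,b=atz("w1",292,151,.07),atz("w1",292,209,.07);print("rib",a,b,(a+b)/2,np.linalg.norm(a-b),np.degrees(np.arctan2(*(a-b)[1::-1])))
for u,v in((235,115),(500,117),(482,236),(240,236)):print(atz("w1",u,v,.05))
print("cover edges",atz("w1",264,180,.044),atz("w1",385,180,.044), "inner end",atz("w1",496,180,.05))
E
python3 -m creep '{"slide":[[0,0,0],[0,0,0],[0,0,0],[0,0,0],[0,0,0],[0,0,0],[0,0,0],[0,0,0]],"twist":[10.6,10.6,10.6,10.6,10.6,10.6,10.6,10.6]}'
python3 -m creep '{"slide":[[0,0,0],[0,0,0],[0,0,0],[0,0,0],[0,0,0],[0,0,0],[0,0,0],[0,0,0]],"twist":[10.6,10.6,10.6,10.6,10.6,10.6,10.6,10.6]}'
python3 -m creep '{"slide":[[0,0,0],[0,0,0]],"twist":[9.4,0]}'
```

```text
rib [ 0.4729 -0.3859  0.07  ] [ 0.53   -0.3715  0.07  ] [ 0.5014 -0.3787  0.07  ] 0.05887448073658907 -165.87775425114066
[ 0.4538 -0.4497  0.05  ]
[ 0.3917 -0.1902  0.05  ]
[ 0.5147 -0.1584  0.05  ]
[ 0.5793 -0.4184  0.05  ]
cover edges [ 0.5127 -0.4067  0.044 ] [ 0.4814 -0.2803  0.044 ] inner end [ 0.4525 -0.1684  0.05  ]
clock: 4.53
position: [0.5089, -0.3767, 0.2715]
ee_rot: [0.58, 0.815, 0.0, -0.0]
ft_force: [0.8, -0.4, -1.0]
grip_width: 0.502
grasp_force: 0.0
clock: 5.52
position: [0.509, -0.3766, 0.2714]
ee_rot: [0.978, 0.211, 0.0, -0.001]
ft_force: [0.3, 0.3, 0.9]
grip_width: 0.498
grasp_force: 0.0
clock: 5.78
position: [0.5089, -0.3768, 0.2713]
ee_rot: [0.991, 0.133, 0.0, -0.0]
ft_force: [-0.2, -0.5, -0.3]
grip_width: 0.498
grasp_force: 0.0
```

```bash
python3 -m creep '{"slide":[[-0.004,0.001,0.05],[0,0,0.05],[0,0,0.05],[0,0,0.04],[0,0,0.031],[0,0,0]],"twist":[1.2,0,0,0,0,0]}'
python3 -m creep '{"slide":[[0,0,0],[0,0,0],[0,0,0],[0,0,0]],"twist":[0,0,0,0]}' 5 30
```

```text
clock: 6.52
position: [0.5043, -0.3782, 0.0485]
ee_rot: [0.992, 0.124, -0.001, -0.001]
ft_force: [-0.1, 0.3, 0.1]
grip_width: 0.503
grasp_force: 0.0
clock: 7.02
position: [0.5057, -0.3802, 0.052]
ee_rot: [0.993, 0.122, 0.001, 0.001]
ft_force: [0.3, 0.8, 6.6]
grip_width: 0.131
grasp_force: 33.8
```

```bash
python3 -m creep '{"slide":[[0,0,-0.0025],[0,-0.013,0],[0,-0.013,0],[0,-0.013,0],[0,-0.013,0],[0,-0.013,0],[0,-0.013,0],[0,0,0]],"twist":[0,0,0,0,0,0,0,0]}'
python3 -m creep '{"slide":[[0,-0.005,0],[0,-0.005,0],[0,0,0]],"twist":[0,0,0]}'
```

```text
clock: 8.02
position: [0.4865, -0.3016, 0.0522]
ee_rot: [0.992, 0.123, 0.0, -0.001]
ft_force: [5.5, 2.7, -14.6]
grip_width: 0.136
grasp_force: 30.9
clock: 8.4
position: [0.4843, -0.2927, 0.0522]
ee_rot: [0.992, 0.123, 0.0, -0.001]
ft_force: [7.2, 2.4, -15.0]
grip_width: 0.133
grasp_force: 30.8
```

```bash
python3 -m creep '{"slide":[[0.001,0,0.0015],[0,-0.005,0],[0,-0.005,0],[0,0,0]],"twist":[0,0,0,0]}'
python3 -m creep '{"slide":[[0,-0.003,0],[0,-0.002,0],[0,0,0]],"twist":[0,0,0]}'
```

```text
clock: 8.9
position: [0.4823, -0.2842, 0.052]
ee_rot: [0.993, 0.122, 0.0, 0.0]
ft_force: [0.7, 2.1, 6.9]
grip_width: 0.131
grasp_force: 33.6
clock: 9.28
position: [0.4812, -0.2797, 0.052]
ee_rot: [0.993, 0.122, 0.0, 0.0]
ft_force: [0.2, 0.8, 8.0]
grip_width: 0.134
grasp_force: 33.8
```

```bash
for i in 1 2 3; do python3 -m creep '{"slide":[[0,-0.003,0],[0,0,0]],"twist":[0,0]}' | grep -E "clock|posit|ft"; done
```

```text
clock: 9.52
position: [0.4805, -0.2767, 0.052]
ft_force: [1.3, 0.2, 7.3]
clock: 9.78
position: [0.4803, -0.2763, 0.0521]
ft_force: [6.9, -12.2, -5.4]
clock: 10.02
position: [0.4803, -0.2761, 0.0523]
ft_force: [13.7, -26.3, -19.0]
```

The cover is against its stop: 26 N rise with no motion. Relieve, release and rise.

```bash
python3 -m creep '{"slide":[[0,0.004,0.001],[0,0,0]],"twist":[0,0]}'
python3 -m creep '{"slide":[[0,0,0],[0,0,0],[0,0,0]],"twist":[0,0,0]}' 45
python3 -m creep '{"slide":[[0,0,-0.03],[0,0,-0.05],[0,0,-0.05],[0,0,-0.06],[0,0,-0.06],[0,0,0]],"twist":[0,0,0,0,0,0]}'
python3 - <<'E'
from workcell import manip
import cv2,numpy as np
o=manip.get_obs();c=manip.camera_params("wrist")
p,d=manip.camera("wrist"); cv2.imwrite("pics/w2.png",p); np.savez("pics/w2.npz",d=d,**c)
print(o['position'],o['ee_rot'],o['joint_pos'])
E
```

```text
clock: 10.28
position: [0.4804, -0.2764, 0.0519]
ee_rot: [0.993, 0.121, 0.001, 0.001]
ft_force: [1.1, -3.7, 13.4]
grip_width: 0.131
grasp_force: 35.2
clock: 10.65
position: [0.4795, -0.2742, 0.05]
ee_rot: [0.993, 0.122, -0.0, -0.0]
ft_force: [0.2, 0.6, 0.1]
grip_width: 0.455
grasp_force: 0.0
clock: 11.4
position: [0.4808, -0.276, 0.3042]
ee_rot: [0.993, 0.122, 0.003, 0.001]
ft_force: [0.4, -0.8, -0.6]
grip_width: 0.448
grasp_force: 0.0
[ 0.48081749 -0.27595979  0.3042193 ] [9.92548467e-01 1.21808895e-01 3.06176801e-03 8.71477732e-04] [-0.61227732  0.30330806  1.30348013  1.58599243 -0.29688787  1.47185274
 -0.61896961]
```

View pics/w2.png

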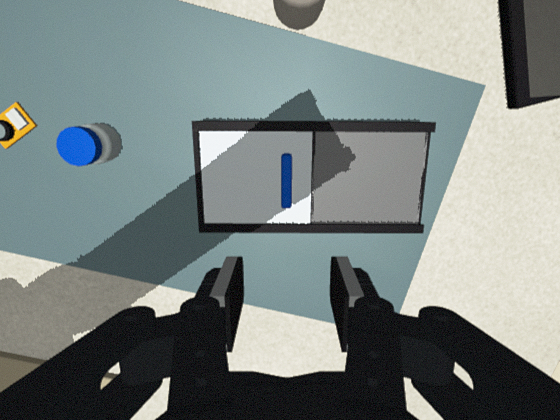

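The wrist view shows the cover home: its edge at (200,130–225) meets the end wall, and the compartment is fully covered. The rib is at (287,155–208). Now to the knob.

```bash
python3 -m creep '{"slide":[[0,0,-0.01],[0.0184,-0.0431,0],[0.0184,-0.0431,0],[0.0184,-0.0431,0],[0.0184,-0.0431,0],[0.0184,-0.0431,0],[0.0184,-0.0431,0],[0.0184,-0.0431,0]],"twist":[3.1,0,0,0,0,0,0,0]}' 55
python3 -m creep '{"slide":[[0.0184,-0.0431,0],[0.0184,-0.0431,0],[0.0184,-0.0431,0],[0,0,0]],"twist":[0,0,0,0]}'
python3 - <<'E'
from workcell import manip
import cv2,numpy as np
from h import *
o=manip.get_obs();c=manip.camera_params("wrist")
p,d=manip.camera("wrist"); cv2.imwrite("pics/w3.png",p); np.savez("pics/w3.npz",d=d,**c)
print(o['position'],o['joint_pos'])
b,g,r=[p[...,i].astype(int) for i in range(3)];m=((r>100)&(g<60)&(b<60)).astype('uint8')
k,l,s,ce=cv2.connectedComponentsWithStats(m);P=cloud("w3")
for i in range(1,k):
    if s[i,4]>40: q=P[l==i];print(ce[i],s[i],np.median(q,0),atz("w3",*ce[i],.251))
E
```

```text
clock: 12.45
position: [0.5487, 0.0479, 0.3088]
ee_rot: [0.995, 0.095, -0.001, -0.0]
ft_force: [0.5, -0.2, 0.7]
grip_width: 0.549
grasp_force: 0.0
clock: 12.95
position: [0.5782, 0.188, 0.3074]
ee_rot: [0.995, 0.098, -0.002, 0.001]
ft_force: [0.0, -1.0, -0.8]
grip_width: 0.55
grasp_force: 0.0
[0.57817521 0.18803832 0.30739212] [-1.19099122  0.42975753  1.11683287  1.42595867 -0.3823108   1.52475732
 -1.46704587]
[289.11190476 230.76785714] [273 215  33  33 840] [0.57851434 0.18652086 0.25123354] [0.57837433 0.18650219 0.251     ]
```

View pics/w3.png

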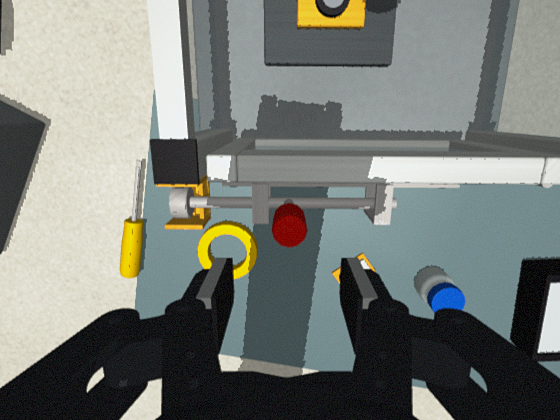

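The knob is at (289,231), between the open fingers; the nose sits in the keeper at (185,203), and the fingers close along the gate. Descend and grip.

```bash
python3 -m creep '{"slide":[[0.001,0.003,0.03],[0,0,0.03],[0,0,0.028],[0,0,0]],"twist":[0,0,0,0]}'
python3 -m creep '{"slide":[[0,0,0],[0,0,0],[0,0,0],[0,0,0]],"twist":[0,0,0,0]}' 10 60
```

```text
clock: 13.5
position: [0.5791, 0.1792, 0.2202]
ee_rot: [0.996, 0.094, -0.002, 0.001]
ft_force: [-0.0, -0.6, 0.0]
grip_width: 0.552
grasp_force: 0.0
clock: 14.0
position: [0.5809, 0.1816, 0.2237]
ee_rot: [0.995, 0.095, 0.001, -0.001]
ft_force: [-3.4, 3.9, 6.4]
grip_width: 0.237
grasp_force: 59.0
```

```bash
python3 -m creep '{"slide":[[0,0,-0.004],[0,0,-0.005],[0,0,-0.005],[0,0,0]],"twist":[0,0,0,0]}'
```

```text
clock: 14.5
position: [0.5809, 0.1799, 0.2369]
ee_rot: [0.996, 0.095, 0.0, 0.0]
ft_force: [1.6, 0.3, -2.0]
grip_width: 0.238
grasp_force: 59.1
```

```bash
python3 -m creep '{"slide":[[0,0,0.001],[0,0.006,0],[0,0.006,0],[0,0,0]],"twist":[0,0,0,0]}'
python3 - <<'E'
from workcell import manip
import cv2,numpy as np
p,d=manip.camera("wrist"); cv2.imwrite("pics/w4.png",cv2.resize(p[120:300,130:430],None,fx=2.5,fy=2.5))
E
```

```text
clock: 15.0
position: [0.5831, 0.1677, 0.2354]
ee_rot: [0.996, 0.094, 0.0, 0.0]
ft_force: [1.6, -0.3, -1.2]
grip_width: 0.239
grasp_force: 59.1
```

View pics/w4.png

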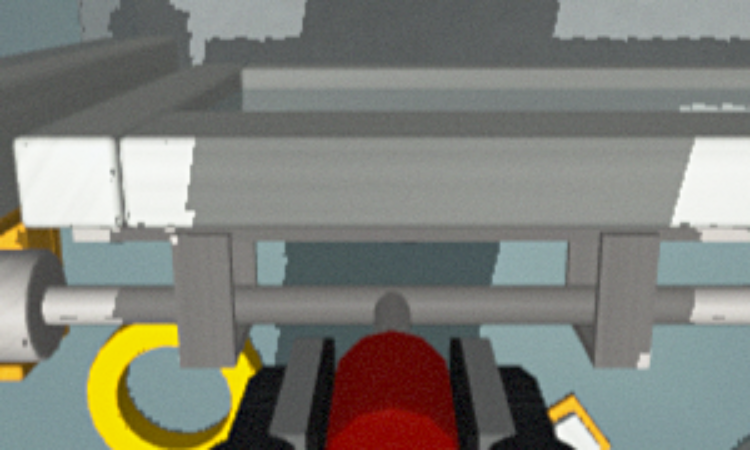

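The knob is gripped squarely, and the nose at (30,305) is lifted and passing over the lip with no resistance. Continue drawing.

```bash
python3 -m creep '{"slide":[[0,0.006,0],[0,0.006,0],[0,0.006,0],[0,0.006,0],[0,0.003,0],[0,0,0]],"twist":[0,0,0,0,0,0]}'
```

```text
clock: 15.8
position: [0.5876, 0.1442, 0.2352]
ee_rot: [0.995, 0.096, -0.0, -0.001]
ft_force: [0.3, 6.6, -1.2]
grip_width: 0.234
grasp_force: 59.3
```

```bash
python3 - <<'E'
from workcell import manip
import cv2,numpy as np
p,d=manip.camera("wrist"); s,_=manip.camera("side")
a=cv2.resize(p[120:300,130:430],None,fx=2,fy=2);b=cv2.resize(s[120:210,220:320],None,fx=2,fy=4)
b=cv2.resize(s[110:230,220:280],(180,360))
cv2.imwrite("pics/w5.png",np.hstack([a,b]))
E
```

```text
(no output)
```

View pics/w5.png

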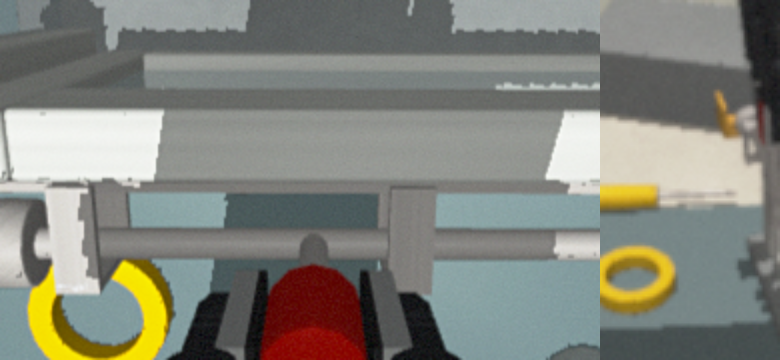

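The nose is fully clear of the keeper and has come up near the guide bracket at (45,240), so the bolt is essentially at its stop. Relax slightly and swing the gate along its arc.

```bash
python3 -m creep '{"slide":[[0,-0.0025,0],[-0.0044,0.0006,0],[-0.0044,0.0006,0],[-0.0044,0.0006,0],[-0.0044,0.0006,0],[0,0,0]],"twist":[0,-1.5,-1.5,-1.5,-1.5,0]}'
```

```text
clock: 16.65
position: [0.5707, 0.1382, 0.2355]
ee_rot: [0.989, 0.147, 0.0, -0.0]
ft_force: [3.8, 0.1, -2.2]
grip_width: 0.234
grasp_force: 59.4
```

```bash
python3 -m creep '{"slide":[[-0.0044,0.0006,0],[-0.0044,0.0006,0],[-0.0044,0.0006,0],[-0.0044,0.0006,0],[-0.0044,0.0006,0],[-0.0044,0.0006,0],[-0.0044,0.0006,0],[0,0,0]],"twist":[-1.5,-1.5,-1.5,-1.5,-1.5,-1.5,-1.5,0]}'
python3 - <<'E'
from workcell import manip
import cv2,numpy as np
from h import *
for n in("scene","side"):
    p,d=manip.camera(n); cv2.imwrite(f"pics/{n}1.png",p); np.savez(f"pics/{n}1.npz",d=d,**manip.camera_params(n))
a=cv2.imread("pics/scene1.png")[130:280,240:390];b=cv2.imread("pics/side1.png")[110:260,200:350]
cv2.imwrite("pics/fin.png",np.hstack([cv2.resize(i,(400,400),interpolation=2) for i in(a,b)]))
E
```

```text
clock: 17.65
position: [0.5436, 0.1231, 0.2354]
ee_rot: [0.972, 0.237, 0.0, -0.0]
ft_force: [3.5, 2.0, -1.0]
grip_width: 0.241
grasp_force: 59.4
```

View pics/fin.png

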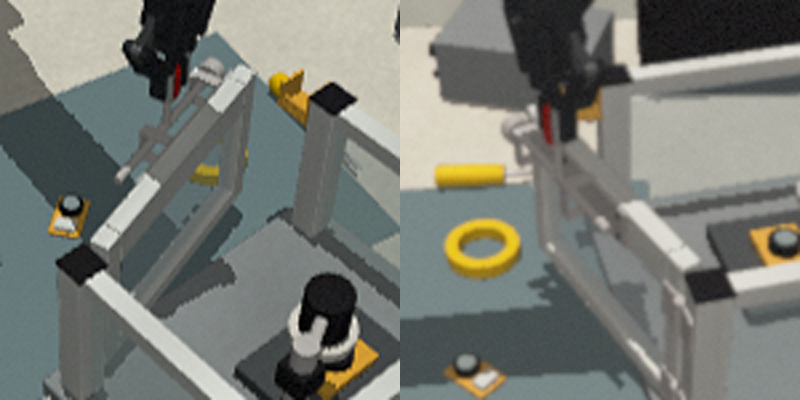

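The gate stands open, with the knob held in the fingers; free-edge top corner at scene crop (238,63)–(253,78), nothing else moved. Check the angle.

```bash
python3 - <<'E'
from h import *
f=lambda u,v:atz("scene1",240+u*.375,130+v*.375,.2)[:2]
a,b=f(95,235),f(232,68)   # outer (robot-side) top edge: hinge end, free end
c,d=f(120,248),f(253,76)  # inner top edge
u=np.array([-.189,.982])
for p,q in((a,b),(c,d)):
    w=q-p;print(p,q,np.linalg.norm(w),np.arctan2(*w[::-1])-np.arctan2(*u[::-1]))
n=np.array([.982,.189]);P=np.array([.599,.2373]) # shut free end earlier, outer edge
print("out",(P-b)@n)
E
```

```text
[ 0.63789799 -0.00706217] [0.52050697 0.2111436 ] 0.247778955344316 0.3034310525092623
[0.66099112 0.00421152] [0.53966934 0.22240551] 0.24965494816788203 0.31731945398700145
out 0.08202371688997641
```

```bash
python3 -m creep '{"slide":[[0,0,0],[0,0,0],[0,0,0],[0,0,0]],"twist":[0,0,0,0]}'; python3 -c "
from workcell import manip
print(manip.hand_in())"
```

```text
clock: 18.25
position: [0.5438, 0.1233, 0.2353]
ee_rot: [0.972, 0.237, 0.0, 0.0]
ft_force: [3.7, 1.7, -2.2]
grip_width: 0.233
grasp_force: 59.4
the job is handed in; nothing more can be done
None
```

The job is handed in, with no verdict returned: the cover is home against its stop, the bolt was lifted over the keeper's lip and drawn, and the gate is held about 8 cm ajar (0.30 rad) by the knob at 18 s, with the bench items apparently unmoved.

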